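Load the red bean cartridge into the grinder dock and lock it

ROBOT

A 7-joint arm with a two-finger parallel gripper is mounted at the origin on the work surface. World frame = base frame: x ahead of the robot, y to its left, z up, the work surface at z = 0. Lengths are in m, angles in rad, forces in N, time in s.
With the tool pointing down it reaches from about 0.4 to 0.85 m from the base axis. Payload 4.5 kg.
Tool frame: the origin (TCP) lies on the centre line of the jaws, within the pads' length; the fingertips stand r.tip_extent ahead of it and the grasp point (between the pads) is the TCP (r.tip_extent is the distance from the TCP to the fingertips, in m); z points along the fingers, y is the line along which they close (so a half turn about z gives the same grasp; the last joint's range is limited). The gripper opens to 88 mm and grips with 3 to 60 N. Pads are 18 mm wide; open, the fingers measure 123 mm over their backs; the gripper's body (75 mm by 187 mm) begins 45 mm behind the grasp point.
Start: joints at [0.034, 0.689, -0.195, 1.565, 0.157, 0.902, -0.215], TCP at [0.625, 0, 0.258] pointing down, gripper open.
Joint ranges: [-3.01, 3.01], [-0.46, 2.08], [-1.47, 1.51], [0.13, 2.56], [-1, 4.14], [0.04, 2.09], [-2.66, 2.66]. Speed limits (rad/s): [2.57, 2.57, 3.14, 3.14, 3.14, 3.14, 3.14].

INTERFACE

Orientations are given as a unit quaternion [x, y, z, w].
In Python, from plant import sensors, vision, finish_job, r gives the robot as it stands. The module is installed in compiled form; this text tells all that it offers.
- The arm moves only by the tool step_arm, never from a script. Its argument "steps" is a list of rows, each a list of 2 entries, a list of its own where there are three numbers: the shift along the tool's x, y, z in cm, then the turn, a rotation vector about the tool's x, y, z in degrees. A call has 1 to 12 rows; each row shifts and turns the commanded pose from where the row before left it, along the tool's axes as they then stand; what a row does not reach is not made up. A row lasts 1/8 s, in which the tool goes at most 62.5 mm and 10.7 degrees, less where a joint would pass 70% of its speed; a pose out of reach is approached as far as the arm can. A call with a gripper value outside its range is refused whole. "claw" is the opening, from -1 (shut) to 1 (fully open), set as the call begins (left out, the last holds). The fingers move at their own pace and stop on an object; "grip_force" is the grip in N (left out, the last holds). Time passes only in rows, so rows that do not move let the fingers close. It gives the time, the measured TCP pose, the force, the opening and the grip force at its end, in the units of the state.
- sensors.get_state(): the state, without advancing time (a new reading comes with each control period).
- vision.snapshot(name): name is "scene" or "side" or "wrist"; returns a dict with "img" (384x512x3 uint8, red, green, blue), "fx", "fy", "cx", "cy" (pixels), "k1" (the pictures are not rectified: a ray, as slopes to the right and down, at radius r is drawn at 1 + k1 r^2 times it, then the intrinsics apply), "position" and "rotation" of the camera in the world. Camera axes: x right, y down, z forward; pixel columns grow to the right and rows downward; lengths in m; the calibration is good to about 2 mm. A picture is of the moment at which its call begins. There is no depth.
- finish_job(): hands the job in; it is judged then, once.
The state is a dict: "clock": time; "q": joint angles; "qd": joint speeds; "joint_torque": joint torques, N m; "tool_pos": TCP position; "eef_rot": TCP orientation; "contact_force": force on the tool from outside, world axes, zero at the start; "moment": the same for the moment, N m; "opening": opening from 0.0 (shut) to 1.0 (fully open); "finger_force": force on a finger pad.
Only numpy, scipy, OpenCV 4.12 (cv2) and the standard library are available. Lean on these libraries where they do the work, as an engineer would, in place of code of your own. Each camera call takes 0.05 s, during which the arm holds its last target. There are 200 camera calls.

TASK

Pull the black knob on the dock straight out until it clicks and stays out, then stand the red-lidded cartridge on the dock, keyed over the orange rib and fully home between the two cheeks. With the cartridge home, push the knob fully in again so that it locks the cartridge. Leave the green-lidded cartridge and the other things on the counter where they are, and don't tip the red cartridge over.

Things in the scene. Friction and masses are not known exactly. Their poses are not given: they have to be found in the camera images.
- seat (a point): Where the cartridge's centre must be when fully home in the dock, 57.5 mm above the counter, 27.5 mm above the block it stands on. Axes are the dock's: x away from the knob towards the back, y left, z up. A home cartridge can be held only by its two y faces: the y sides of the dock are open, but the cheeks leave no room for fingers at its x ends.
- dock: Fixed white dock on a black foot, yawed within 0.35 rad; origin under its middle, seat above. Foot 120 (x) by 90 (y) by 8 mm high; on it a steel block 66 by 44 mm, top 30 mm above the counter. Before and behind the block two white cheeks, 12 mm thick, 44 mm wide in y, 85 mm high over the counter (level with a home cartridge's lid), inner faces at x = -33 and +33 mm: 3 mm play at each end.
- rib (a point): Middle of the top of the orange key rib on the dock's steel block, 40 mm above the counter. The rib runs along the dock's x: 50 mm long, 12 mm wide, 10 mm high (its top 4 mm narrowed to 7 mm), centre line at y = +8 mm of the dock.
- knob_head (a point): Centre of the head of the black push-pull knob (red dot on its face) before the front cheek: round, 32 mm diameter, 22 mm long, axis along the dock's x, on a 12 mm steel shaft. 60 mm above the counter and 86 mm to -x of the seat when in, 106 mm when out; it moves with the knob. Axes parallel to the dock's. About 24 mm are free between head and cheek bushing when in.
- knob (a joint): Travel of the knob in m towards the dock's -x: 0 = fully in (start), 0.020 = fully out (end stop). A pull or push of 6 to 9 N moves it from either end; past mid-travel it snaps to the other end and stays. In, its 8 mm bolt sticks out 11 mm from the front cheek, 60 mm above the counter, and keeps a cartridge from going down; out, it is clear. With a cartridge home the bolt enters its lock hole.
- red_cart_mid (a point): Centre (half-way up) of the red-lidded bean cartridge, the one to load: rigid grey box 60 (x) by 44 (y) by 55 mm high, 0.17 to 0.35 kg, loose, upright. Front is -x: a 16 mm square lock hole in that face, a white stripe across the front of the lid. It starts in either rack bay, where it can be held only by its front and back (x) faces, so it must be put down and taken again for the dock.
- red_cart_notch (a point): Middle of the notch in the red cartridge's underside: 16 mm wide, 12 mm high, open along its whole length in x, centre line at y = +8 mm of the cartridge. It fits over the dock's rib, 2 mm play each side, only with the cartridge's x and y axes along the dock's (front towards the knob).
- rack: Fixed two-bay rack, yawed within 0.45 rad; origin under its centre. Floor 6 mm thick, 70 (x) by 122 (y) mm; three brown walls 64 (x) by 8 (y) mm, 61 mm high over the counter (level with the lids), at y = -57, 0, +57 mm. Bays at y = -28.5 and +28.5 mm, open at both x ends; cartridges stand along the rack's axes. The counter between rack and dock (y within 70 mm of 0, x 0.42 to 0.60) is free.
- green_cart_mid (a point): Centre of the other cartridge, the same but with a green lid, in the other rack bay. Not to be moved.
- pitcher: Steel milk pitcher, 76 mm across, 100 mm high, handle to its +y; origin under its centre. Bystander.
- cup: Black cup upside down, 76 mm across, 60 mm high; origin under its centre. Bystander.
- tamper: Dark steel tamper, 58 mm across, 82 mm high; origin under its centre. Bystander.
- syrup: Amber syrup bottle, 66 mm across, 210 mm high; origin under its centre. Bystander.
- jar: White jar, 80 mm across, 100 mm high; origin under its centre. Bystander.
- mug: Blue mug, 80 mm across, 85 mm high, handle to its +y; origin under its centre. Bystander.
Things that resemble listed ones, but are neither listed nor needed, are in the scene too. Leave any pink or yellow look-alike of the dock alone.

How it is judged:
On the way, in this order (a step that is already met when the one before it is completed fails the run):
1. the knob is pulled out to its detent (value of joint knob above 0.016 m), for 0.2 s.
2. the red cartridge stands fully home on the dock while the knob is still out (x of red_cart_mid in the frame of seat between -0.006 and 0.006 m and y of red_cart_mid in the frame of seat between -0.005 and 0.005 m and z of red_cart_mid in the frame of seat between -0.004 and 0.004 m and angle between red_cart_mid's own z axis and vertical below 0.08 rad and value of joint knob above 0.014 m), for 0.2 s.
At the end, for the whole second after the job is handed in: The red cartridge is at rest, upright and fully home on the dock (centre within 6 mm along x, 5 mm along y and 4 mm in height of the seat), and the knob is fully in (under 3 mm of travel) (x of red_cart_mid in the frame of seat between -0.006 and 0.006 m and y of red_cart_mid in the frame of seat between -0.005 and 0.005 m and z of red_cart_mid in the frame of seat between -0.004 and 0.004 m and angle between red_cart_mid's own z axis and vertical below 0.08 rad and value of joint knob below 0.003 m and linear speed of red_cart below 0.01 m/s); the robot touches nothing.
It fails at once if the green-lidded cartridge or another bystander is displaced by more than 30 mm (distance of any of green_cart_mid, pitcher, cup, tamper, syrup, jar, mug from where it was at the start of the episode above 0.03 m).
It fails at once if the red cartridge is tipped over (angle between red_cart_mid's own z axis and vertical above 0.8 rad).
It also fails if it takes over 72 s, if anything falls off the work surface, if the arm or the gripper's body presses on something with over 40 N, if the wrist force passes 120 N, or if a joint passes its speed limit or range.

## Working session

There is one attempt and no reset: what is moved stays moved. The work goes in short steps, Python scripts to look and compute and a tool call to move; the robot and the scene stay as the last step left them, time stands still between calls to the robot, and variables do not carry over. Pictures are saved under pics/ and viewed, at most 10 in all, crops included, and the job is handed in when it is done.

Besides the shell and the picture viewer there is one more tool, called after "Emit:" as name(argument=value, ...) on one line, values as JSON. step_arm: Moves the arm, as the interface text tells. Its arguments: {"type":"object","properties":{"steps":{"type":"array"},"claw":{"type":"number"},"grip_force":{"type":"number"}},"required":["steps"]}

```bash
mkdir -p pics
cat > h.py <<'E'
import numpy as np, cv2, pickle
from scipy.spatial.transform import Rotation as R
from plant import sensors, vision, r
def snap(n, f=None):
    s=vision.snapshot(n); pickle.dump(s,open(f'pics/{n}_{f}.pkl','wb')); cv2.imwrite(f'pics/{n}_{f}.png',s['img'][:,:,::-1]); return s
def load(n,f): return pickle.load(open(f'pics/{n}_{f}.pkl','rb'))
def KD(s): return np.array([[s['fx'],0,s['cx']],[0,s['fy'],s['cy']],[0,0,1.]]), np.array([s['k1'],0,0,0.])
def rot(s):
    q=np.array(s['rotation']); return q if q.shape==(3,3) else R.from_quat(q).as_matrix()
def onz(s,px,z):
    K,D=KD(s); p=cv2.undistortPoints(np.array(px,float).reshape(-1,1,2),K,D)[:,0]
    d=np.c_[p,np.ones(len(p))]@rot(s).T; c=np.array(s['position'])
    return c+d*((z-c[2])/d[:,2])[:,None]
def proj(s,P):
    K,D=KD(s); Rm=rot(s); rv,_=cv2.Rodrigues(Rm.T); t=-Rm.T@np.array(s['position'])
    return cv2.projectPoints(np.array(P,float).reshape(-1,1,3),rv,t,K,D)[0][:,0]
E
python3 - <<'E'
from h import *
a=[snap(n,'0') for n in('scene','side')]
cv2.imwrite('pics/both0.png',cv2.resize(np.vstack([x['img'] for x in a])[:,:,::-1],None,fx=.78,fy=.78))
for x in a: print(x['position'],np.round(rot(x),3).tolist(),x['fx'],x['k1'])
print(r.tip_extent,sensors.get_state())
E
```

```text
[ 1.12035286 -0.59240719  0.79069141] [[0.712, 0.466, -0.525], [0.702, -0.458, 0.546], [0.014, -0.757, -0.653]] 352.9469739618741 -0.08887945646486785
[-0.0610214   0.82926433  0.88267669] [[-0.792, -0.377, 0.48], [-0.61, 0.475, -0.634], [0.011, -0.795, -0.606]] 441.26702634428085 -0.02323921528021046
0.019 {'clock': 0.1, 'q': array([ 0.03380174,  0.68987453, -0.19451931,  1.56618599,  0.15728703,
        0.90248362, -0.21511154]), 'qd': array([-0.00028343,  0.00011901, -0.00078088, -0.00351221,  0.00016459,
       -0.00089657, -0.002522  ]), 'joint_torque': array([-3.08775299e-03, -5.28501892e+01, -1.27141513e+00, -1.53837240e+01,
       -5.25604945e-02,  1.96265515e-03,  5.71585565e-05]), 'tool_pos': array([ 6.24496171e-01, -3.75537887e-05,  2.57020541e-01]), 'eef_rot': array([ 7.07089687e-01,  7.07123443e-01, -5.87746786e-04, -5.15058840e-04]), 'contact_force': array([-0.33589866,  0.90566852,  0.0864846 ]), 'moment': array([ 0.00116441, -0.02698911,  0.0020294 ]), 'finger_force': 0.0, 'opening': 0.9991686374330835}
```

View pics/both0.png

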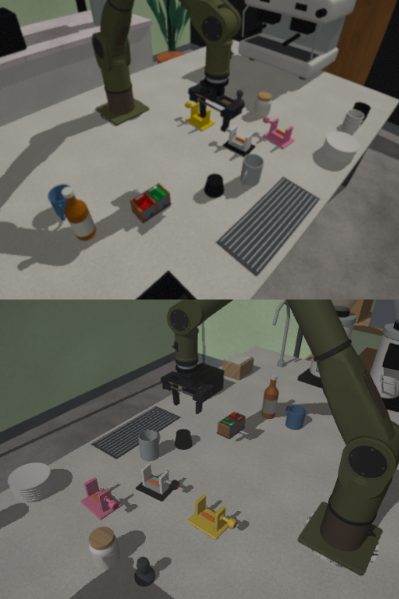

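Scene view (full-pixel): white dock with black foot at about (307,183), with the yellow look-alike at (258,148) and the pink one at (358,167). The rack is at (193,260), with the red lid in the nearer-left bay. Side view: white dock at (201,236), rack at (296,161). The white dock on the black foot fits the description, so I'll enlarge to confirm.

Run:
```python
from h import *
a=load('scene','0')['img'];b=load('side','0')['img']
def c(i,x,y,w=80,h=60): return cv2.resize(i[y:y+h,x:x+w,::-1],(400,300),interpolation=cv2.INTER_CUBIC)
cv2.imwrite('pics/crop0.png',np.vstack([np.hstack([c(a,270,150),c(a,155,225)]),np.hstack([c(b,165,200),c(b,260,130)])]))
```

```text
(no output)
```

View pics/crop0.png

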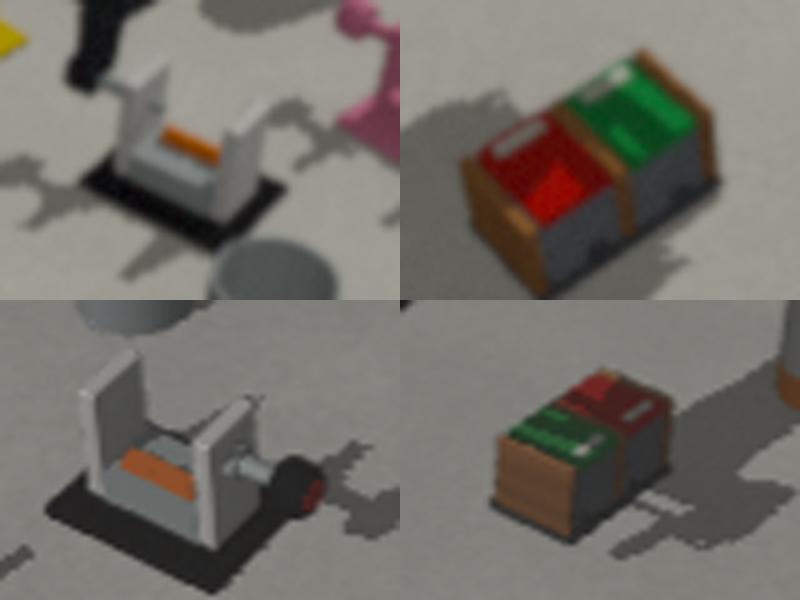

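Confirmed. The top-left and bottom-left crops show the white dock: black foot, steel block, orange rib, black knob with red dot towards the robot. The rack's red cartridge is in the −y bay with its stripe towards the robot (rack −x). Next I fit poses to the corners read from the crops.

Run:
```python
from h import *
from scipy.optimize import least_squares
S,D=load('scene','0'),load('side','0')
def fit(obs,x0):
    def res(p,out=False):
        M=R.from_euler('z',p[2]).as_matrix(); e=[]
        for s,o,lst in obs:
            P=np.array([l[2] for l in lst])/1000@M.T+[p[0],p[1],0]
            e.append(proj(s,P)-(np.array([l[:2] for l in lst])/5.+o))
        return np.vstack(e).ravel()
    q=least_squares(lambda p:res(p),x0,loss='soft_l1'); return q.x,np.round(res(q.x).reshape(-1,2),1)
dock=[(S,(270,150),[(82,180,(-60,-45,8)),(218,252,(60,-45,0)),(287,187,(60,45,8)),(225,135,(33,-22,85)),(268,100,(45,22,85)),(165,126,(-25,8,40)),(220,155,(25,8,40))]),
(D,(165,200),[(47,210,(60,45,8)),(210,290,(-60,45,4)),(197,137,(-33,22,85)),(213,245,(-45,22,8)),(316,193,(-97,0,60)),(97,95,(33,22,85)),(103,195,(33,22,30))])]
rack=[(S,(155,225),[(61,163,(-32,-61,61)),(145,222,(32,-61,61)),(145,297,(35,-61,0)),(320,182,(35,61,3)),(245,50,(-32,59,61)),(315,107,(32,61,61))]),
(D,(260,130),[(98,132,(32,61,61)),(180,160,(-32,61,61)),(172,243,(-35,61,0)),(90,212,(35,61,3)),(270,100,(-32,-61,61)),(272,172,(-35,-61,3))])]
for n,o in(('dock',dock),('rack',rack)):
    x,e=fit(o,[.55,0,0]); print(n,x.round(4),e.tolist())
print(onz(S,[(325,210),(275,237)],0.03).round(3), onz(D,[(191,185),(234,180)],0.03).round(3))
```

```text
dock [0.6112 0.2007 0.118 ] [[-2.3, -0.4], [0.5, 1.8], [0.2, -0.9], [-1.2, -1.6], [0.1, 0.4], [-1.1, -0.4], [0.6, -0.4], [-1.0, -1.2], [1.1, 0.0], [-1.2, 0.2], [0.9, 0.8], [-0.2, -0.4], [-0.8, 0.0], [-0.2, -5.2]]
rack [ 0.6008 -0.2761 -0.0269] [[-1.1, -0.9], [-3.5, 2.3], [0.1, 2.0], [0.9, -1.2], [-1.3, -1.8], [0.1, -0.4], [-0.7, 1.1], [-1.6, 2.3], [-0.4, 0.9], [-0.5, -1.3], [0.6, -0.7], [-0.6, -1.0]]
[[ 0.739  0.13   0.03 ]
 [ 0.703 -0.063  0.03 ]] [[ 0.789  0.053  0.03 ]
 [ 0.698 -0.054  0.03 ]]
```

Dock is at about (0.611, 0.201), yaw 6.8°; rack at (0.601, −0.276), yaw about −1.5°. I'll move above the knob, turned so the jaws close along the dock's y, and look with the wrist camera.

Emit:
step_arm(steps=[[[4.8,-2.5,1.4],[0,0,0]],[[4.8,-2.5,1.4],[0,0,0]],[[4.8,-2.5,1.4],[0,0,0]],[[4.7,-2.4,1.4],[0,0,0]],[[0,0,0],[0,0,10.4]],[[0,0,0],[0,0,10.4]],[[0,0,0],[0,0,10.4]],[[0,0,0],[0,0,10.4]],[[0,0,0],[0,0,10.4]],[[0,0,0],[0,0,10.4]],[[0,0,0],[0,0,10.4]],[[0,0,0],[0,0,10.4]]], claw=1, grip_force=30)

```text
clock: 1.6
tool_pos: [0.5257, 0.1911, 0.2014]
eef_rot: [0.998, 0.056, -0.0, 0.0]
contact_force: [-0.0, 0.2, 0.1]
opening: 1.001
finger_force: 0.0
```

Run:
```python
from h import *
s=snap('wrist','1'); print(s['position'],rot(s).round(2).tolist())
cv2.imwrite('pics/w1.png',cv2.resize(s['img'][:,:,::-1],(800,600)))
st=sensors.get_state(); print(st['tool_pos'],R.from_quat(st['eef_rot']).as_matrix().round(3).tolist(),st['q'].round(2))
```

```text
[0.59386061 0.19768818 0.32846809] [[0.11, -0.96, -0.27], [-0.99, -0.11, -0.03], [-0.0, 0.27, -0.96]]
[0.52565272 0.19123712 0.20132222] [[0.994, 0.108, -0.001], [0.108, -0.994, -0.0], [-0.001, 0.0, -1.0]] [-0.59  0.7   0.27  1.84 -0.29  0.65 -1.61]
```

View pics/w1.png

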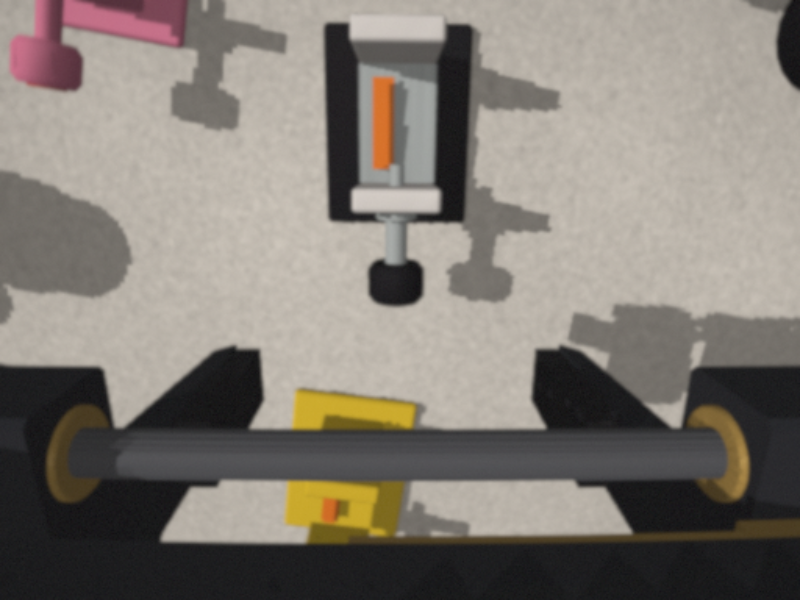

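Wrist view: white dock centred, knob head at (396,283) in the enlarged picture, rib at (383,123), foot corners at (325,25), (471,27), (465,220) and (330,220). Nothing obstructs the knob. I'll refit the pose from these.

```bash
cat > fit.py <<'E'
from h import *
from scipy.optimize import least_squares
def fitp(s,lst,x0,sc=1.5625,off=(0,0)):
    U=np.array([l[:2] for l in lst])/sc+off; Q=np.array([l[2] for l in lst])/1000
    def f(p): return (proj(s,Q@R.from_euler('z',p[2]).as_matrix().T+[p[0],p[1],0])-U).ravel()
    q=least_squares(f,x0,loss='soft_l1'); return q.x,f(q.x).reshape(-1,2).round(1)
E
python3 - <<'E'
from fit import *
s=load('wrist','1')
l=[(325,25,(60,45,8)),(471,27,(60,-45,8)),(465,220,(-60,-45,8)),(330,220,(-60,45,8)),(352,211,(-45,22,85)),(440,211,(-45,-22,85)),(350,40,(33,22,85)),(445,40,(33,-22,85)),(373,77,(25,11.5,40)),(373,168,(-25,11.5,40)),(392,170,(-25,4.5,40))]
x,e=fitp(s,l,[.611,.2,.118]); print(x.round(4),e.tolist())
M=R.from_euler('z',x[2]).as_matrix(); K=M@[-.086,0,.06]+[x[0],x[1],0]
print(K, proj(s,[K])*1.5625)
st=sensors.get_state(); print((R.from_quat(st['eef_rot']).as_matrix().T@(K-st['tool_pos'])*100).round(2),np.degrees(x[2]))
E
```

```text
[0.6116 0.1999 0.1109] [[-2.4, -2.7], [1.0, -3.8], [0.3, 1.4], [-1.4, 1.3], [-0.0, 0.7], [0.7, 0.8], [-1.0, 0.3], [0.0, 0.4], [1.8, -1.4], [2.3, 0.1], [-2.1, -1.1]]
[0.52609922 0.19042146 0.06      ] [[396.44536094 280.20624833]]
[ 0.05  0.08 14.13] 6.354974011239575
```

Run:
```python
from h import *
s=load('wrist','1'); print(onz(s,np.array([(297,390),(415,405),(290,520)])/1.5625,0.008).round(3), onz(s,np.array([(297,390),(415,405)])/1.5625,0.085).round(3))
```

```text
[[0.424 0.251 0.008]
 [0.422 0.165 0.008]
 [0.31  0.251 0.008]] [[0.465 0.238 0.085]
 [0.463 0.173 0.085]]
```

Emit:
step_arm(steps=[[[0.1,0.1,5],[0,0,0]],[[0,0,5],[0,0,0]],[[0,0,3],[0,0,0]],[[0,0,1.1],[0,0,0]],[[0,0,0],[0,0,0]]])

```text
clock: 2.28
tool_pos: [0.5271, 0.1901, 0.0606]
eef_rot: [0.998, 0.06, -0.0, -0.0]
contact_force: [0.3, -0.8, 0.1]
opening: 1.002
finger_force: 0.0
```

Emit:
step_arm(steps=[[[0,0,0],[0,0,0]],[[0,0,0],[0,0,0]],[[0,0,0],[0,0,0]],[[0,0,0],[0,0,0]],[[0,0,0],[0,0,0]],[[0,0,0],[0,0,0]]], claw=-1, grip_force=40)

```text
clock: 3.02
tool_pos: [0.5269, 0.1923, 0.0608]
eef_rot: [0.998, 0.06, 0.0, -0.001]
contact_force: [0.2, -0.7, 0.8]
opening: 0.349
finger_force: 39.5
```

Gripped the head (30.7 mm). Pulling out along −x.

Emit:
step_arm(steps=[[[-0.4,0,0],[0,0,0]],[[-0.4,0,0],[0,0,0]],[[-0.4,0,0],[0,0,0]],[[-0.4,0,0],[0,0,0]],[[-0.4,0,0],[0,0,0]],[[-0.2,0,0],[0,0,0]],[[0,0,0],[0,0,0]],[[0,0,0],[0,0,0]]])

```text
clock: 4.03
tool_pos: [0.5069, 0.1899, 0.0609]
eef_rot: [0.998, 0.06, 0.002, -0.001]
contact_force: [1.8, 6.2, -2.7]
opening: 0.348
finger_force: 39.6
```

Knob moved 20 mm and holds. Release, lift, and turn back.

Emit:
step_arm(steps=[[[0,0,0],[0,0,0]],[[0,0,0],[0,0,0]],[[0,0,0],[0,0,0]],[[0,0,-5],[0,0,0]],[[0,0,-6],[0,0,0]],[[0,0,-6],[0,0,0]]], claw=1)

```text
clock: 4.78
tool_pos: [0.5047, 0.1869, 0.2323]
eef_rot: [0.998, 0.059, -0.001, 0.0]
contact_force: [1.2, -0.0, -0.2]
opening: 0.988
finger_force: 0.0
```

Run:
```python
from h import *
snap('wrist','2'); st=sensors.get_state(); print(st['tool_pos'],R.from_quat(st['eef_rot']).as_euler('xyz',degrees=True))
```

```text
[0.50869676 0.18760384 0.23941188] [-179.83870723   -0.64951403    6.70381002]
```

Emit:
step_arm(steps=[[[0,0,0],[0,0,-10.2]],[[0,0,0],[0,0,-10.2]],[[0,0,0],[0,0,-10.2]],[[0,0,0],[0,0,-10.2]],[[0,0,0],[0,0,-10.2]],[[0,0,0],[0,0,-10.2]],[[0,0,0],[0,0,-10.2]],[[0,0,0],[0,0,-10.2]],[[-5,1,0],[0,0,0]],[[-5,1,0],[0,0,0]],[[-5,1,0],[0,0,0]],[[-5,1,0],[0,0,0]]])

```text
clock: 6.32
tool_pos: [0.5393, -0.0156, 0.2304]
eef_rot: [0.717, 0.697, -0.0, -0.0]
contact_force: [1.0, 0.1, 0.1]
opening: 1.002
finger_force: 0.0
```

Emit:
step_arm(steps=[[[-5,1,0],[0,0,0]],[[-5,1,0],[0,0,0]],[[-5,1,0],[0,0,0]],[[-5,1,0],[0,0,0]],[[-5,1,0],[0,0,0]],[[-4,0.3,0],[0,0,0]],[[0,0,0],[0,0,0]]])

```text
clock: 7.2
tool_pos: [0.5825, -0.3102, 0.2297]
eef_rot: [0.719, 0.695, -0.002, 0.0]
contact_force: [0.3, 0.7, 0.5]
opening: 1.0
finger_force: 0.0
```

Run:
```python
from h import *
s=snap('wrist','3'); t=load('wrist','2')
cv2.imwrite('pics/w3.png',np.hstack([cv2.resize(t['img'][:300,170:345,::-1],(350,600)),cv2.resize(s['img'][:300,150:375,::-1],(450,600))]))
st=sensors.get_state(); print(st['tool_pos'],R.from_quat(st['eef_rot']).as_euler('xyz',degrees=True),s['position'])
```

```text
[ 0.58327667 -0.30679756  0.22985059] [-1.79917110e+02  1.44375145e-02  8.81918329e+01] [ 0.58506179 -0.24245489  0.356613  ]
```

View pics/w3.png

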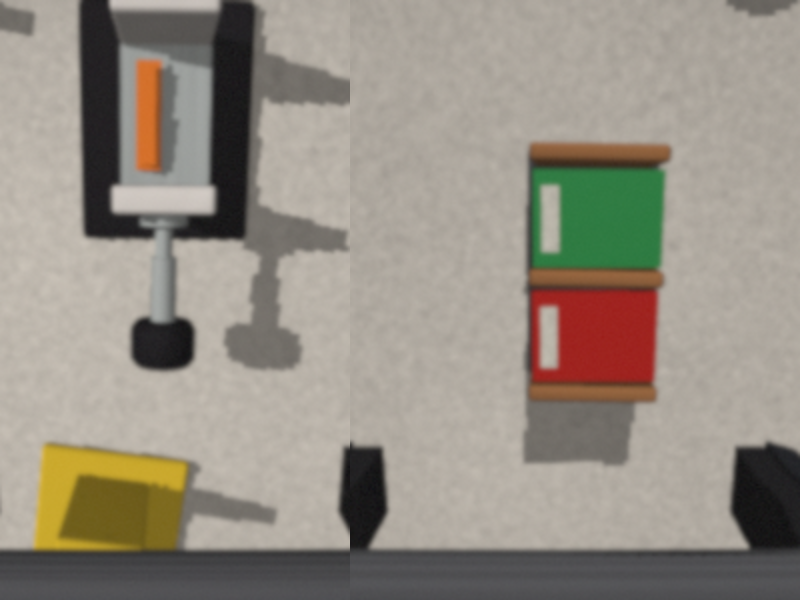

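Left: the knob is out and the bolt retracted. Right: red lid with corners (532,292)–(655,384), stripe on the left (−x), in the −y bay between brown walls. Now the cartridge pose, and the dock again.

Run:
```python
from fit import *
s=load('wrist','3')
l=[(532-350,291,(-30,22,61)),(657-350,290,(30,22,61)),(655-350,384,(30,-22,61)),(531-350,384,(-30,-22,61))]
x,e=fitp(s,l,[.6,-.3,0],2,(150,0)); print('cart',x.round(4),np.degrees(x[2]),e.tolist())
st=sensors.get_state(); print((R.from_quat(st['eef_rot']).as_matrix().T@(np.array([x[0],x[1],.042])-st['tool_pos'])*100).round(2))
t=load('wrist','2')
l=[(83,236,(-60,45,8)),(244,236,(-60,-45,8)),(112,214,(-45,22,85)),(215,214,(-45,-22,85)),(110,8,(33,22,85)),(219,8,(33,-22,85)),(137,60,(25,11.5,40)),(137,168,(-25,11.5,40)),(158,172,(-25,4.5,40)),(163,328,(-106,0,76))]
x,e=fitp(t,l,[.611,.2,.118],2,(170,0)); print('dock',x.round(4),np.degrees(x[2]),e.tolist())
```

```text
cart [ 0.5995 -0.3085 -0.034 ] -1.9492821143916412 [[-0.5, 0.8], [0.4, 1.2], [-0.4, -1.2], [0.5, -1.1]]
[-0.11  1.65 18.78]
dock [0.6119 0.2005 0.1148] 6.578700781993239 [[-0.4, 0.5], [1.1, 0.7], [-0.3, -1.1], [-0.0, -1.0], [-1.1, 0.9], [0.0, 1.1], [1.2, -1.8], [1.6, -0.2], [-1.7, -2.1], [0.1, 9.5]]
```

Emit:
step_arm(steps=[[[-0.1,1.6,0],[0,0,0]],[[0,0,5],[0,0,0]],[[0,0,5],[0,0,0]],[[0,0,4.5],[0,0,0]],[[0,0,3],[0,0,0]],[[0,0,1.3],[0,0,0]],[[0,0,0],[0,0,0]]])

```text
clock: 8.12
tool_pos: [0.6005, -0.3051, 0.0425]
eef_rot: [0.716, 0.698, 0.0, -0.001]
contact_force: [-0.2, 0.8, 0.4]
opening: 0.997
finger_force: 0.0
```

Emit:
step_arm(steps=[[[0,0,0],[0,0,0]],[[0,0,0],[0,0,0]],[[0,0,0],[0,0,0]],[[0,0,0],[0,0,0]],[[0,0,0],[0,0,0]]], claw=-1, grip_force=25)

```text
clock: 8.75
tool_pos: [0.6003, -0.3066, 0.0436]
eef_rot: [0.717, 0.697, -0.0, 0.0]
contact_force: [-2.5, 0.8, 6.0]
opening: 0.675
finger_force: 25.0
```

Emit:
step_arm(steps=[[[0,0,-2],[0,0,0]],[[0,0,-3],[0,0,0]],[[0,0,-4],[0,0,0]],[[0,0,0],[0,0,0]]])

```text
clock: 9.25
tool_pos: [0.6032, -0.3073, 0.1367]
eef_rot: [0.717, 0.697, 0.002, 0.004]
contact_force: [0.5, 0.2, -3.7]
opening: 0.673
finger_force: 25.0
```

Emit:
step_arm(steps=[[[3.8,-1.2,0],[0,0,0]],[[3.8,-1.2,0],[0,0,0]],[[3.8,-1.2,0],[0,0,0]],[[3.8,-1.2,0],[0,0,0]],[[3.8,-1.2,0],[0,0,0]],[[3.8,-1.2,0],[0,0,0]],[[3.8,-1.2,0],[0,0,0]],[[3.8,-1.2,0],[0,0,0]],[[0,0,0],[0,0,-8.2]],[[0,0,0],[0,0,0]],[[0,0,0],[0,0,0]]])

```text
clock: 10.62
tool_pos: [0.5129, -0.0006, 0.1323]
eef_rot: [0.667, 0.745, -0.0, -0.0]
contact_force: [-0.3, -0.1, -2.4]
opening: 0.672
finger_force: 25.0
```

Emit:
step_arm(steps=[[[0,0,4],[0,0,0]],[[0,0,3],[0,0,0]],[[0,0,1.5],[0,0,0]],[[0,0,0.6],[0,0,0]],[[0,0,0.3],[0,0,0]],[[0,0,0],[0,0,0]],[[0,0,0],[0,0,0]]])

```text
clock: 11.5
tool_pos: [0.5135, 0.0003, 0.0394]
eef_rot: [0.665, 0.747, 0.0, 0.0]
contact_force: [0.5, 0.8, -3.7]
opening: 0.676
finger_force: 25.0
```

Emit:
step_arm(steps=[[[0,0,0.15],[0,0,0]],[[0,0,0.1],[0,0,0]],[[0,0,0],[0,0,0]]])

```text
clock: 11.88
tool_pos: [0.5135, 0.0003, 0.0375]
eef_rot: [0.665, 0.747, 0.0, 0.001]
contact_force: [-0.4, -0.2, 8.7]
opening: 0.679
finger_force: 25.0
```

Emit:
step_arm(steps=[[[0,0,0],[0,0,0]],[[0,0,0],[0,0,0]],[[0,0,0],[0,0,0]],[[0,0,-5],[0,0,0]],[[0,0,-6],[0,0,0]],[[0,0,-5],[0,0,0]]], claw=1)

```text
clock: 12.62
tool_pos: [0.5131, 0.0002, 0.1981]
eef_rot: [0.665, 0.747, 0.0, 0.0]
contact_force: [1.2, 0.1, -0.2]
opening: 0.997
finger_force: 0.0
```

Emit:
step_arm(steps=[[[0,0,0],[0,0,10]],[[0,0,0],[0,0,10]],[[0,0,0],[0,0,10]],[[0,0,0],[0,0,10]],[[0,0,0],[0,0,10]],[[0,0,0],[0,0,10]],[[0,0,0],[0,0,10]],[[0,0,0],[0,0,10]],[[0,0,0],[0,0,10]],[[-3,0,-1],[0,0,0]],[[0,0,0],[0,0,0]]])

```text
clock: 14.0
tool_pos: [0.4813, -0.0035, 0.2065]
eef_rot: [0.998, 0.057, -0.001, -0.0]
contact_force: [1.0, -0.2, -0.8]
opening: 0.999
finger_force: 0.0
```

Run:
```python
from h import *
s=snap('wrist','4')
cv2.imwrite('pics/w4.png',cv2.resize(s['img'][:300,130:380,::-1],(500,600)))
st=sensors.get_state(); print(st['tool_pos'],R.from_quat(st['eef_rot']).as_euler('xyz',degrees=True),s['position'])
```

```text
[ 0.4829431  -0.00315823  0.20639259] [-1.79990782e+02 -5.09070313e-03  6.59652941e+00] [0.54959299 0.00325959 0.3334007 ]
```

View pics/w4.png

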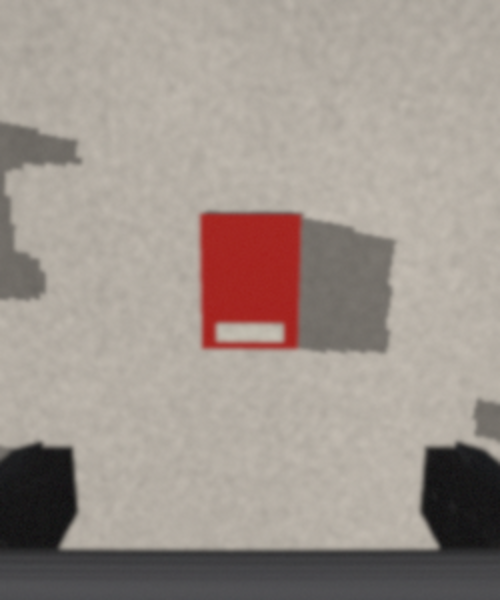

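The red cartridge stands upright and alone, lid corners (202,213), (302,213), (298,348), (203,348), stripe towards the robot.

Run:
```python
from fit import *
s=load('wrist','4')
l=[(202,213,(30,22,55)),(302,213,(30,-22,55)),(298,348,(-30,-22,55)),(203,348,(-30,22,55))]
x,e=fitp(s,l,[.513,0,.11],2,(130,0)); print('cart',x.round(4),np.degrees(x[2]),e.tolist())
st=sensors.get_state(); print((R.from_quat(st['eef_rot']).as_matrix().T@(np.array([x[0],x[1],.038])-st['tool_pos'])*100).round(2))
```

```text
cart [ 0.5138 -0.002   0.1085] 6.215577911747413 [[-0.7, -0.3], [0.4, 0.1], [0.5, 0.3], [-0.3, -0.0]]
[ 3.07  0.25 16.84]
```

Emit:
step_arm(steps=[[[3.1,0.2,0],[0,0,0]],[[0,0,5],[0,0,0]],[[0,0,5],[0,0,0]],[[0,0,4],[0,0,0]],[[0,0,2.6],[0,0,0]],[[0,0,0],[0,0,0]]])

```text
clock: 14.8
tool_pos: [0.514, -0.0015, 0.0383]
eef_rot: [0.998, 0.058, -0.001, -0.0]
contact_force: [-0.1, 0.5, 0.6]
opening: 1.001
finger_force: 0.0
```

Emit:
step_arm(steps=[[[0,0,0],[0,0,0]],[[0,0,0],[0,0,0]],[[0,0,0],[0,0,0]],[[0,0,0],[0,0,0]],[[0,0,0],[0,0,0]],[[0,0,0],[0,0,0]]], claw=-1, grip_force=25)

```text
clock: 15.55
tool_pos: [0.5143, -0.0011, 0.0406]
eef_rot: [0.998, 0.058, 0.0, -0.0]
contact_force: [0.1, 1.8, 4.8]
opening: 0.496
finger_force: 25.0
```

Emit:
step_arm(steps=[[[0,0,-2],[0,0,0]],[[0,0,-4],[0,0,0]],[[0,0,-5],[0,0,0]],[[0,0,-2],[0,0,0]],[[0,0,0],[0,0,0]],[[0,0,0],[0,0,0]]])

```text
clock: 16.3
tool_pos: [0.5134, -0.0015, 0.169]
eef_rot: [0.998, 0.058, -0.001, -0.0]
contact_force: [-0.1, 0.5, -3.3]
opening: 0.495
finger_force: 25.0
```

Emit:
step_arm(steps=[[[3,-4.7,0],[0,0,0]],[[3,-4.7,0],[0,0,0]],[[3,-4.7,0],[0,0,0]],[[3.2,-4.8,0],[0,0,0]],[[0,0,0],[0,0,0]],[[0,0,0],[0,0,0]],[[0,0,0],[0,0,0]]])

```text
clock: 17.18
tool_pos: [0.613, 0.1978, 0.1694]
eef_rot: [0.998, 0.056, -0.001, 0.001]
contact_force: [0.0, -0.4, -3.3]
opening: 0.498
finger_force: 25.0
```

Run:
```python
from h import *
a=snap('scene','5');b=snap('side','5');c=snap('wrist','5')
def cr(i,x,y,w,h): return cv2.resize(i[y:y+h,x:x+w,::-1],(400,300),interpolation=cv2.INTER_CUBIC)
cv2.imwrite('pics/c5.png',np.vstack([np.hstack([cr(a['img'],265,130,92,69),cr(b['img'],160,180,92,69)]),np.hstack([cr(c['img'],150,60,200,150),cr(c['img'],0,0,512,384)])]))
st=sensors.get_state(); p=st['tool_pos']; M=R.from_quat(st['eef_rot']).as_matrix(); print(p,R.from_matrix(M).as_euler('xyz',degrees=True))
for d in((.6119,.2005),(.6123,.2012)): print((M.T@(np.array([*d,.07])-p)*100).round(2))
```

```text
[0.61357453 0.19875972 0.17021168] [1.79977540e+02 2.91768566e-02 6.48415040e+00]
[-0.14 -0.2  10.02]
[-0.09 -0.26 10.02]
```

View pics/c5.png

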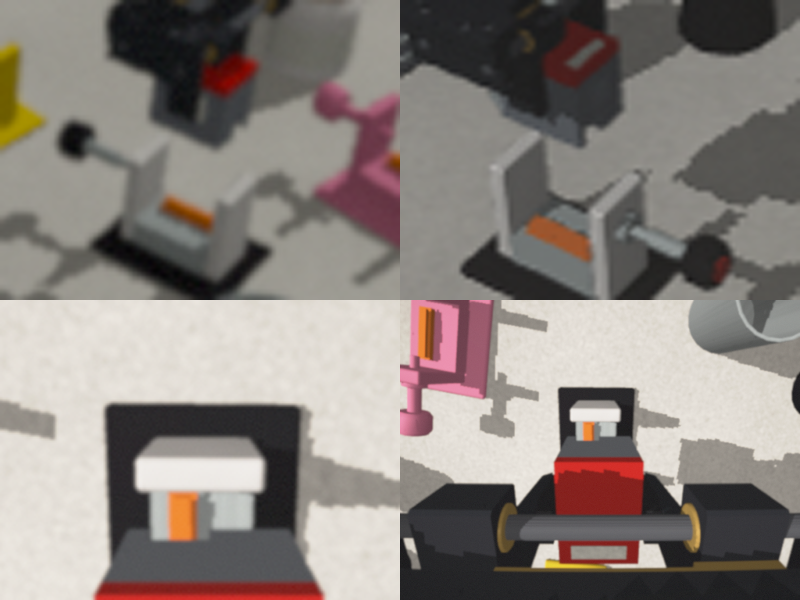

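The knob is out in both views and the cartridge hangs level over the dock. The wrist crop (lower left) shows the back cheek's inner top edge at (137..265,490), the foot's back corners at (107,405) and (300,405), and the cartridge's back edges at (127..296,528) and (103..318,583). I'll take the relative offset from this one image.

Run:
```python
from fit import *
s=load('wrist','5')
ld=[(137,190,(33,22,85)),(265,190,(33,-22,85)),(107,105,(60,45,8)),(300,105,(60,-45,8))]
lc=[(103,283,(30,22,184.6)),(318,283,(30,-22,184.6)),(127,228,(30,22,129.6)),(296,228,(30,-22,129.6))]
x,e=fitp(s,ld,[.612,.2,.115],2,(150,60)); y,f=fitp(s,lc,[.612,.2,.115],2,(150,60))
print(x,np.degrees(x[2]),e.tolist()); print(y,np.degrees(y[2]),f.tolist())
M=R.from_quat(sensors.get_state()['eef_rot']).as_matrix(); print((M.T@np.array([x[0]-y[0],x[1]-y[1],0])*100).round(2))
```

```text
[0.61147105 0.1995367  0.11120572] 6.37161849742298 [[-0.2, 0.8], [0.2, 0.9], [-2.2, -1.3], [1.4, -1.2]]
[0.61453398 0.19660649 0.11221583] 6.429493590981917 [[-3.4, 1.0], [5.5, 1.0], [1.8, -3.4], [-2.2, -3.4]]
[-0.27 -0.33  0.  ]
```

Emit:
step_arm(steps=[[[-0.15,-0.25,0],[0,0,0]],[[0,0,2],[0,0,0]],[[0,0,1.5],[0,0,0]],[[0,0,0.4],[0,0,0]],[[0,0,0.4],[0,0,0]],[[0,0,0.4],[0,0,0]],[[0,0,0],[0,0,0]],[[0,0,0],[0,0,0]]])

```text
clock: 18.32
tool_pos: [0.6122, 0.2025, 0.1235]
eef_rot: [0.998, 0.058, 0.0, -0.0]
contact_force: [-0.5, -0.2, -2.7]
opening: 0.499
finger_force: 25.0
```

Emit:
step_arm(steps=[[[0,0,0.6],[0,0,0]],[[0,0,0.6],[0,0,0]],[[0,0,0.6],[0,0,0]],[[0,0,0.6],[0,0,0]],[[0,0,0.6],[0,0,0]],[[0,0,0.6],[0,0,0]],[[0,0,0],[0,0,0]],[[0,0,0],[0,0,0]]])

```text
clock: 19.32
tool_pos: [0.6122, 0.2025, 0.0874]
eef_rot: [0.998, 0.058, 0.0, -0.0]
contact_force: [0.2, -0.3, -4.0]
opening: 0.497
finger_force: 25.0
```

Run:
```python
from h import *
b=[sensors.get_state()]; a=snap('scene','6'); b.append(sensors.get_state()); c=snap('side','6'); b.append(sensors.get_state())
for s in b: print(s['tool_pos'].round(4),s['contact_force'].round(1),R.from_quat(s['eef_rot']).as_euler('xyz',degrees=True).round(2))
def cr(i,x,y,w,h): return cv2.resize(i[y:y+h,x:x+w,::-1],(400,400),interpolation=cv2.INTER_CUBIC)
cv2.imwrite('pics/c6.png',np.hstack([cr(a['img'],280,140,60,60),cr(c['img'],165,195,60,60)]))
```

```text
[0.6122 0.2025 0.0874] [ 0.2 -0.3 -4. ] [-1.8e+02 -3.0e-02  6.6e+00]
[0.6122 0.2025 0.0875] [-0.2 -0.2 -3.8] [-1.8e+02 -4.0e-02  6.6e+00]
[0.6123 0.2025 0.0876] [-0.1 -0.3 -3.7] [-1.8e+02 -4.0e-02  6.6e+00]
```

View pics/c6.png

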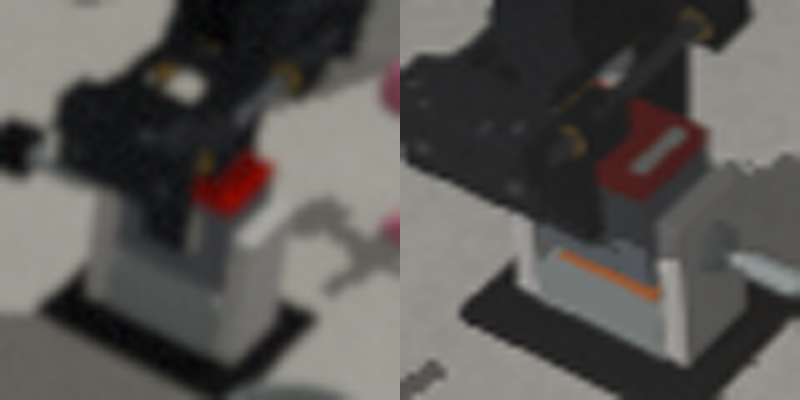

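Between the cheeks without contact; bottom about 7 mm above the rib's top. Nudging 1 mm to dock −y (my tool reads 2 mm left of the fitted dock), then lowering.

Emit:
step_arm(steps=[[[0,0.1,0],[0,0,0]],[[0,0,0.4],[0,0,0]],[[0,0,0.4],[0,0,0]],[[0,0,0.2],[0,0,0]],[[0,0,0.2],[0,0,0]],[[0,0,0],[0,0,0]]])

```text
clock: 20.18
tool_pos: [0.612, 0.2015, 0.0751]
eef_rot: [0.998, 0.058, -0.0, 0.0]
contact_force: [1.2, -0.9, -3.6]
opening: 0.498
finger_force: 25.0
```

Emit:
step_arm(steps=[[[0,0,0.2],[0,0,0]],[[0,0,0.2],[0,0,0]],[[0,0,0.1],[0,0,0]],[[0,0,0],[0,0,0]]])

```text
clock: 20.68
tool_pos: [0.612, 0.2015, 0.0706]
eef_rot: [0.998, 0.058, -0.0, -0.0]
contact_force: [-2.8, -0.3, 2.4]
opening: 0.494
finger_force: 25.0
```

Emit:
step_arm(steps=[[[0,0,0.1],[0,0,0]],[[0,0,0],[0,0,0]],[[0,0,0],[0,0,0]]])

```text
clock: 21.05
tool_pos: [0.612, 0.2015, 0.0706]
eef_rot: [0.998, 0.058, 0.0, -0.0]
contact_force: [-4.3, -0.7, 9.8]
opening: 0.498
finger_force: 25.0
```

Emit:
step_arm(steps=[[[0,0,0],[0,0,0]],[[0,0,0],[0,0,0]],[[0,0,0],[0,0,0]],[[0,0,0],[0,0,0]],[[0,0,-4],[0,0,0]],[[0,0,-6],[0,0,0]],[[-5.6,0,0],[0,0,0]],[[-5,0,0],[0,0,0]],[[0,0,0],[0,0,0]],[[0,0,0],[0,0,0]]], claw=1)

```text
clock: 22.3
tool_pos: [0.508, 0.1897, 0.1696]
eef_rot: [0.998, 0.058, 0.001, -0.0]
contact_force: [-0.3, 0.4, 0.0]
opening: 1.003
finger_force: 0.0
```

Run:
```python
from h import *
c=snap('wrist','7');b=snap('side','7');st=sensors.get_state();print(st['tool_pos'],R.from_quat(st['eef_rot']).as_euler('xyz',degrees=True).round(2))
cv2.imwrite('pics/c7.png',np.hstack([cv2.resize(c['img'][:300,150:350,::-1],(400,600)),cv2.resize(b['img'][190:280,160:220,::-1],(400,600),interpolation=cv2.INTER_CUBIC)]))
```

```text
[0.50865028 0.18956849 0.16937009] [-1.7999e+02 -1.5000e-01  6.5900e+00]
```

View pics/c7.png

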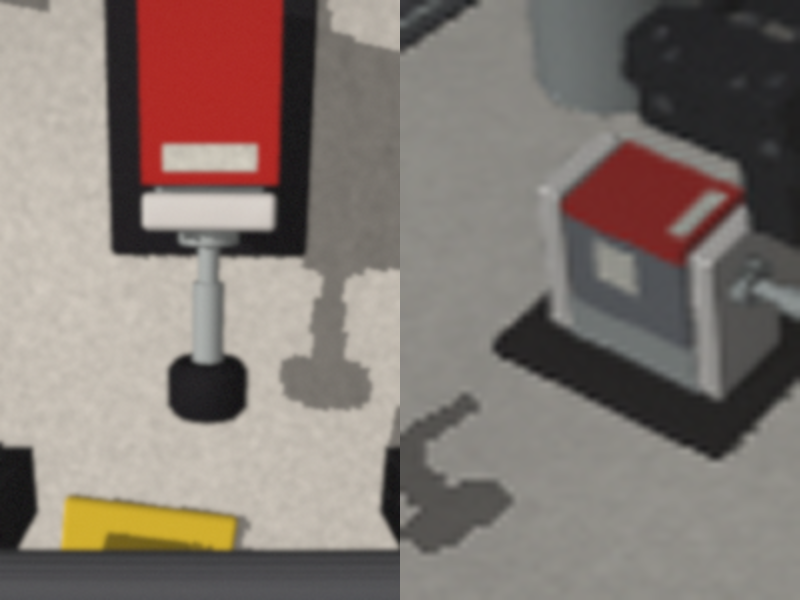

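The cartridge is home, lid level with both cheeks, and the knob is still out at (207,388). Gripping the head again to push it in.

Emit:
step_arm(steps=[[[-0.1,0,5],[0,0,0]],[[0,0,4],[0,0,0]],[[0,0,1.9],[0,0,0]],[[0,0,0],[0,0,0]]])

```text
clock: 22.9
tool_pos: [0.5062, 0.1888, 0.0587]
eef_rot: [0.998, 0.057, -0.001, 0.0]
contact_force: [-0.4, -0.5, 0.5]
opening: 0.999
finger_force: 0.0
```

Emit:
step_arm(steps=[[[0,0,0],[0,0,0]],[[0,0,0],[0,0,0]],[[0,0,0],[0,0,0]],[[0,0,0],[0,0,0]],[[0,0,0],[0,0,0]],[[0,0,0],[0,0,0]]], claw=-1, grip_force=40)

```text
clock: 23.65
tool_pos: [0.5057, 0.19, 0.0603]
eef_rot: [0.998, 0.058, -0.0, -0.001]
contact_force: [0.6, -0.3, 0.6]
opening: 0.348
finger_force: 39.6
```

Emit:
step_arm(steps=[[[0.4,0,0],[0,0,0]],[[0.4,0,0],[0,0,0]],[[0.4,0,0],[0,0,0]],[[0.4,0,0],[0,0,0]],[[0.4,0,0],[0,0,0]],[[0.2,0,0],[0,0,0]],[[0,0,0],[0,0,0]],[[0,0,0],[0,0,0]]])

```text
clock: 24.65
tool_pos: [0.5257, 0.192, 0.0602]
eef_rot: [0.998, 0.058, -0.002, -0.0]
contact_force: [-5.1, 1.5, 5.3]
opening: 0.341
finger_force: 38.9
```

Emit:
step_arm(steps=[[[0,0,0],[0,0,0]],[[0,0,0],[0,0,0]],[[0,0,0],[0,0,0]],[[0,0,0],[0,0,0]],[[0,0,-5],[0,0,0]],[[0,0,-6],[0,0,0]],[[-3,0,-2],[0,0,0]],[[0,0,0],[0,0,0]],[[0,0,0],[0,0,0]]], claw=1)

```text
clock: 25.78
tool_pos: [0.4982, 0.1885, 0.1898]
eef_rot: [0.998, 0.058, 0.0, 0.0]
contact_force: [0.7, -0.2, 0.0]
opening: 1.003
finger_force: 0.0
```

Run:
```python
from h import *
c=snap('wrist','8');b=snap('side','8');st=sensors.get_state();print(st['tool_pos'],st['contact_force'])
cv2.imwrite('pics/c8.png',np.hstack([cv2.resize(c['img'][:300,150:350,::-1],(400,600)),cv2.resize(b['img'][190:280,170:230,::-1],(400,600),interpolation=cv2.INTER_CUBIC)]))
M=R.from_euler('z',.114).as_matrix()
print((proj(c,[M@[v,0,.06]+[.612,.2005,0] for v in(-.086,-.106)])-[150,0])*2)
```

```text
[0.49828341 0.18820652 0.1892776 ] [-0.59154825 -0.57219517  0.4852422 ]
[[208.11037077 299.83284157]
 [208.05561956 347.17409706]]
```

View pics/c8.png

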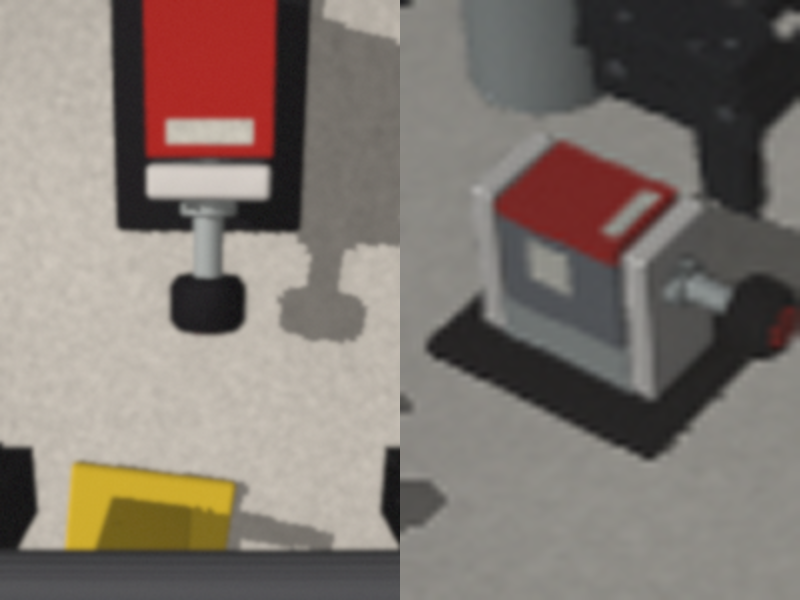

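The knob head is at (208,303) against (208,300) predicted for fully in. The cartridge is home and level with the cheeks, and the gripper is clear.

```bash
python3 -c "
from plant import finish_job; print(finish_job())"
```

```text
the job is handed in; nothing more can be done
None
```

The knob was pulled out, the red cartridge stands home on the dock, and the knob is pushed back in to lock it. I handed the job in at about 26 s; the last pictures showed all of this, but the hand-in returned no verdict.

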